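# Click the recipe card into reading position and hold a spring clip gaping over its edge

### The arm

A 6-joint arm with a two-finger parallel gripper is mounted at the origin on a cart in front of the work surface, level with it; the furniture and walls round the work are solid. World frame = base frame: x ahead of the robot, y to its left, z up, the work surface at z = 0. Lengths are in mm, angles in degrees, forces in N, time in s.
With the tool pointing down it reaches from about 350 to 850 mm from the base axis. Payload 8.1 kg.
Tool frame: the origin (TCP) lies at the centre of the arm's flange, where the gripper is bolted on; the fingertips stand 173 mm ahead of it and the grasp point (between the pads) lies 155 mm ahead of it; z points along the fingers, y is the line along which they close (so a half turn about z gives the same grasp; the last joint's range is limited). The gripper opens to 85 mm and grips with 20 to 120 N. Pads are 22 mm wide; open, the fingers measure 114 mm over their backs; the gripper's body (76 mm by 85 mm) begins 54 mm behind the grasp point. The pads swing forward as they close: fully open they stand 13 mm farther back than shut.
Start: joints at [60.08, 7.471, 85.268, -0, 87.261, -4.893], TCP at [253.806, 543.681, 404.692] pointing down, gripper open.
Joint ranges: [-169.43, 169.43], [-51.17, 129.36], [1.28, 143.12], [-76.62, 256.62], [0, 156.53], [-152.29, 152.29]. Speed limits (degrees/s): [136.94, 136.94, 159.86, 180, 180, 180].

### API

Orientations are given as [roll, pitch, yaw] about the fixed x, y, z axes, in that order (R = Rz(yaw) Ry(pitch) Rx(roll)).
In Python, from bench import * gives the robot as it stands.
- The arm moves only by the shell command python3 -m jog 'ROWS' [FORCE]. ROWS is text: rows parted by semicolons, each of 7 numbers parted by spaces: the shift along the tool's x, y, z scaled (see below), then the turn, a rotation vector about the tool's x, y, z scaled (see below), then the closure, from -1 (fully open) to 1 (shut). In form: tx ty tz wx wy wz hand; .... A call has 1 to 5 rows; each row shifts and turns the commanded pose from where the row before left it, along the tool's axes as they then stand; what a row does not reach is not made up. The controller multiplies each number of a shift by 0.1 m and each number of a turn by 60 degrees. A row lasts 1/8 s, in which the tool goes at most 62.5 mm and 10.7 degrees, less where a joint would pass 70% of its speed; a pose out of reach is approached as far as the arm can. A call with a number of a shift or a turn outside -1 to 1 is refused whole. A call with a gripper value outside its range is refused whole. The fingers move at their own pace and stop on an object; FORCE is the grip in N (left out, the last holds). Time passes only in rows, so rows that do not move let the fingers close. It gives the time, the measured TCP pose, the force, the opening and the grip force at its end, in the units of the state.
- sense(): the state, without advancing time (a new reading comes with each control period).
- snapshot(name): name is "scene" or "top" or "wrist"; returns a dict with "img" (420x560x3 uint8, red, green, blue), "fx", "fy", "cx", "cy" (pixels), "dist" ([k1, k2, p1, p2, k3] as OpenCV has them; the pictures are not rectified), "extrinsics" (4x4, takes a point from camera to world coordinates). Camera axes: x right, y down, z forward; pixel columns grow to the right and rows downward; lengths in mm; the calibration is good to about 2 mm. A picture is of the moment at which its call begins. There is no depth.
- hand_in(): hands the job in; it is judged then, once.
The state is a dict: "time": time; "joint_pos": joint angles; "qd": joint speeds; "joint_efforts": joint torques, N m; "tool_pos": TCP position; "tcp_rot": TCP orientation; "ft_force": force on the tool from outside, world axes, zero at the start; "wrist_torque": the same for the moment, N m; "finger_gap": finger opening in mm; "grip_force": force on a finger pad.
Only numpy, scipy, OpenCV 4.12 (cv2) and the standard library are available. Lean on these libraries where they do the work, as an engineer would, in place of code of your own. Each camera call takes 0.05 s, during which the arm holds its last target. There are 200 camera calls.

### The job

First push the recipe card's carriage along its rail, against the thumb plate at its end, until the catch clicks in at the far end. Then take the spring clip out of its cradle by its two handle plates, squeeze it open and bring it down upright astride the middle of the card's top edge, with a jaw hanging clear on each side of the card. Finish while still holding it there, squeezed wide open and not touching the card or its carriage, so that a second card can be slipped in; leave the candle, spice jar, mug and garlic where they are.

Things in the scene. Friction and masses are not known exactly. Their poses are not given: they have to be found in the camera images.
- stand: Fixed wooden base of the recipe-card stand, 80 (x) x 250 (y) x 12 mm high, with two low aluminium guide rails (to 19 mm high) along its y axis. Origin: centre of its underside on the worktop; z up. The carriage slides along the base's +y.
- carriage (a joint): Travel of the card carriage along the stand's +y, m, 0 to 0.061 (end stop); starts at 0 to 0.02. Sliding takes about 2 N; from 0.045 a sprung roller must be pushed over a ridge, about 5 N in all, crest at 0.051, then it snaps on. Clicked in from 0.056. Wooden block 36 (x) x 124 (y) mm, 13 to 33 mm above the worktop, carrying card and thumb plate.
- thumb_plate (a point): Centre of the outer face (facing the stand's -y) of the aluminium thumb plate at the -y end of the carriage: 36 mm wide (x), 6 mm thick, rising from 13 to 57 mm above the worktop; this point is 40 mm above the worktop. Push it toward the stand's +y. Moves with the carriage.
- card_top (a point): Middle of the top edge of the white stiff recipe card, 100 mm above the worktop. The card is 3 mm thick (x), 100 mm long (y), and stands upright and fast in the carriage. Axes as the stand: x is the card's normal, y runs along the edge, z up. Moves with the carriage.
- cradle: Fixed wooden clip cradle: foot 70 (x) x 96 (y) x 8 mm, two upright cheeks 8 mm thick, 28 mm wide (x), centred at y = +-32 mm, each with a notch 14 mm wide and 10 mm deep whose floor is 59 mm and whose prongs end 69 mm above the worktop. Origin: centre of its underside.
- clip: Loose steel spring clip, 65 g, standing jaws down in the cradle, axes along the cradle's. Origin: middle of its barrel (spring axis), at the start 64 mm above the worktop. The barrel runs along y; a square 10 mm lug at each end (76 mm over both) lies in a cradle notch. Two jaws, 44 mm wide (y), hang to 45 mm below the origin. Lift straight up to free it.
- clip_a (a joint): Opening angle of one clip arm; the other arm mirrors it. 0 = jaws closed (2 mm gap), 0.36 rad = stop, fully open (jaws gape 32 mm; the gape grows evenly). Needs about 3 N on each handle top to begin, 6 to 8 N at full opening; springs shut when released.
- clip_mouth (a point): Point midway between the two jaw tips, in the clip's middle plane, 40 mm below the clip's origin; axes as the clip.
- clip_handles (a point): Where to grip: midway between the two handle plates, 31 mm above the clip's origin; axes as the clip. The plates, 36 mm wide (y), rise to 43 mm above the origin and splay apart along x: 47 mm over their tops when closed; parallel, 15 mm over the outer faces, when squeezed fully. Squeezing them together along x opens the jaws along x.
- candle: Bystander: small tea light, 38 mm across, 15 mm high, loose. Origin: centre of its underside.
- spice_jar: Bystander: small spice jar, 42 mm across, 96 mm high, loose. Origin: centre of its underside.
- mug: Bystander: orange mug, 81 x 113 x 101 mm high, loose. Origin: centre of its underside.
- garlic: Bystander: garlic bulb, 53 mm across, 52 mm high, loose. Origin: centre of its underside.
There are look-alikes about, which are no part of the job. Of the things like the clip, leave any that is purple; of the rest the smaller one is meant.

How it is judged:
By the outcome, as a careful person would: the job done as asked, in the order asked, and still so for the second after the job is handed in, while the arm keeps its last pose, push and grip.
It also fails if it takes over 56 s, if anything falls off the work surface, if the arm or the gripper's body presses on something with over 40 N, if the wrist force passes 120 N, or if a joint passes its speed limit or range.

## Working session

There is one attempt and no reset: what is moved stays moved. The work goes in short steps, Python scripts to look and compute and a shell command to move; the robot and the scene stay as the last step left them, time stands still between calls to the robot, and variables do not carry over. Pictures are saved under pics/ and viewed, at most 14 in all, crops included, and the job is handed in when it is done.

```bash
mkdir -p pics; ls
python3 - <<'E'
from bench import *
import cv2
s=sense();print({k:s[k] for k in ('time','tool_pos','tcp_rot','finger_gap','ft_force')})
for n in("scene","top"):
    d=snapshot(n);cv2.imwrite(f'pics/{n}0.png',d['img'][:,:,::-1]);print(n,d['fx'],d['fy'],d['cx'],d['cy'],d['dist'],d['extrinsics'])
E
```

```text
pics
{'time': 0.0, 'tool_pos': array([253.69607451, 543.46516495, 403.62100088]), 'tcp_rot': array([-1.79893124e+02, -9.31384180e-03,  1.54972081e+02]), 'finger_gap': 85.46594957319272, 'ft_force': array([-0.10398937, -0.13928137,  0.28240135])}
scene 413.15909607105215 413.15909607105215 281.9955465865845 211.3218127856326 [-0.07548669  0.          0.          0.          0.        ] [[ 7.25568463e-01 -4.29760603e-01  5.37453467e-01 -1.39614185e+02]
 [-6.88148131e-01 -4.51313460e-01  5.68127020e-01 -8.03892388e+02]
 [-1.59862638e-03 -7.82062647e-01 -6.23197769e-01  8.98237019e+02]
 [ 0.00000000e+00  0.00000000e+00  0.00000000e+00  1.00000000e+00]]
top 417.2888132108026 417.2888132108026 281.422249830638 207.65563166966854 [-0.10740135  0.          0.          0.          0.        ] [[ 4.81454195e-01 -7.96674455e-01  3.65392489e-01 -6.26401769e+01]
 [-8.76463416e-01 -4.35854052e-01  2.04555925e-01 -4.07805335e+02]
 [-3.70668338e-03 -4.18737458e-01 -9.08099775e-01  1.57881425e+03]
 [ 0.00000000e+00  0.00000000e+00  0.00000000e+00  1.00000000e+00]]
```

View pics/scene0.png

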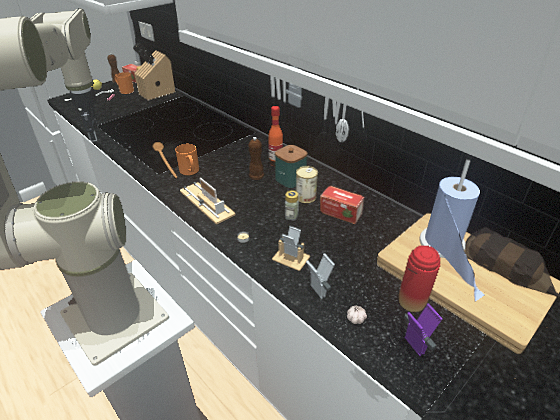

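View pics/top0.png

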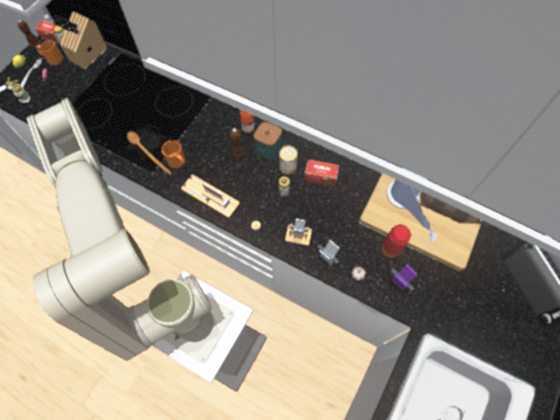

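Scene view: the stand with the white card is at (208,200). Clip candidates are grey in the cradle (291,240), a larger grey one loose at (320,275), and purple at (423,330). The candle is at (243,237), jar (291,205), mug (187,158) and garlic (357,315). The top view shows the stand at (210,195), cradle (299,233), loose clip (330,251) and purple clip (404,277). I choose the one in the cradle and check it in a close crop.

```bash
cat > h.py <<'E'
import numpy as np, cv2
from bench import *
def K(d): return np.array([[d['fx'],0,d['cx']],[0,d['fy'],d['cy']],[0,0,1.]])
def ray(d,uv):
    p=cv2.undistortPoints(np.array(uv,float).reshape(-1,1,2),K(d),np.array(d['dist']))[:,0]
    E=np.array(d['extrinsics']);r=np.c_[p,np.ones(len(p))]@E[:3,:3].T
    return E[:3,3],r
def plane(d,uv,z):
    o,r=ray(d,uv);return o+r*((z-o[2])/r[:,2])[:,None]
def tri(d1,uv1,d2,uv2):
    A=np.zeros((3,3));b=np.zeros(3)
    for d,uv in((d1,uv1),(d2,uv2)):
        o,r=ray(d,[uv]);r=r[0]/np.linalg.norm(r[0]);P=np.eye(3)-np.outer(r,r);A+=P;b+=P@o
    return np.linalg.solve(A,b)
def proj(d,X):
    E=np.linalg.inv(np.array(d['extrinsics']))
    return cv2.projectPoints(np.array(X,float).reshape(-1,1,3),cv2.Rodrigues(E[:3,:3])[0],E[:3,3],K(d),np.array(d['dist']))[0][:,0]
E
python3 - <<'E'
from h import *
s=snapshot('scene');t=snapshot('top')
print('stand',plane(s,[(182,185),(200,178),(233,210),(215,221)],12).round())
print('cradle foot',plane(s,[(273,262),(283,246),(309,259),(303,270)],8).round())
for n,a,b in(('candle',(243,237),(256,225)),('jar',(291,193),(285,180)),('looseclip',(325,257),(334,243)),('garlic',(357,314),(359,273)),('clip',(292,229),(300,222)),('mug',(187,148),(173,146))): print(n,tri(s,a,t,b).round())
a=cv2.resize(s['img'][215:305,260:345],None,fx=4.5,fy=4.5,interpolation=2);b=cv2.resize(s['img'][165:235,165:250],None,fx=4.5,fy=4.5,interpolation=2)
c=np.zeros((405,a.shape[1]+b.shape[1],3),np.uint8);c[:a.shape[0],:a.shape[1]]=a;c[:b.shape[0],a.shape[1]:]=b
cv2.imwrite('pics/crop.png',c[:,:,::-1])
E
```

```text
stand [[462. 379.  12.]
 [538. 371.  12.]
 [507. 126.  12.]
 [426. 121.  12.]]
cradle foot [[ 441. -151.    8.]
 [ 511. -121.    8.]
 [ 528. -216.    8.]
 [ 482. -236.    8.]]
candle [451.   1.   4.]
jar [644. -25.  97.]
looseclip [ 486. -317.  120.]
garlic [ 463. -452.   21.]
clip [ 507. -167.  111.]
mug [563. 472.  94.]
```

View pics/crop.png

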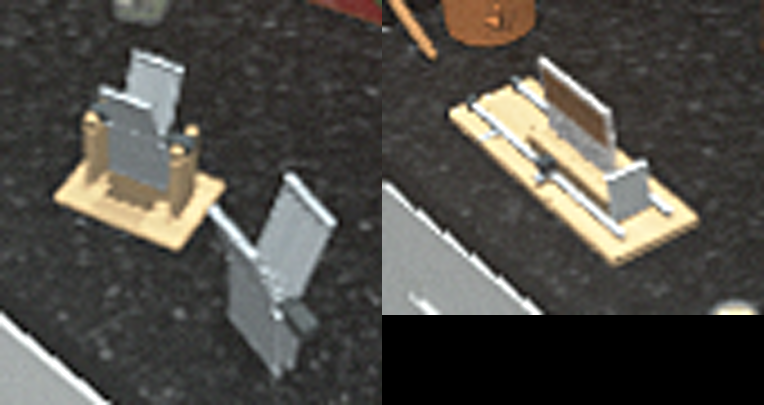

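The crop confirms the choice. The grey clip in the cradle is the smaller one, and the loose grey one is larger. The thumb plate is at the end of the stand nearer the camera (low world y). Next I move over the stand to look with the wrist camera.

```bash
python3 -m jog '0 0 0 0 0 0.174 -1; 0 0 0 0 0 0.174 -1; 0 0 0 0 0 0.174 -1; 0 0 0 0 0 0.174 -1; 0 0 0 0 0 0.174 -1'; python3 -m jog '0 0 0 0 0 0.174 -1; 0 0 0 0 0 0.174 -1; -0.37 0.325 0 0 0 0 -1; -0.37 0.325 0 0 0 0 -1; -0.37 0.325 0 0 0 0 -1'; python3 -m jog '-0.37 0.325 0 0 0 0 -1; -0.37 0.325 0 0 0 0 -1; -0.37 0.325 0 0 0 0 -1; -0.37 0.325 0 0 0 0 -1; -0.37 0.325 0 0 0 0 -1'
python3 - <<'E'
from h import *
d=snapshot('wrist');cv2.imwrite('pics/w1.png',d['img'][:,:,::-1]);np.save('w1.npy',d,allow_pickle=True)
s=sense();print(s['time'],s['tool_pos'],s['tcp_rot'],d['fx'],d['dist'],d['extrinsics'])
E
```

```text
time: 0.82
tool_pos: [253.8, 543.6, 404.4]
tcp_rot: [-180.0, 0.0, 102.4]
ft_force: [-0.3, 1.1, 0.2]
finger_gap: 85.5
grip_force: 0.0
time: 1.45
tool_pos: [335.2, 418.8, 404.4]
tcp_rot: [-180.0, 0.0, 81.9]
ft_force: [0.6, -0.1, 0.3]
finger_gap: 85.5
grip_force: 0.0
time: 2.08
tool_pos: [470.1, 212.5, 404.7]
tcp_rot: [180.0, -0.0, 81.9]
ft_force: [-0.0, 1.1, 0.1]
finger_gap: 85.4
grip_force: 0.0
2.125 [472.47350651 208.38694696 404.58093245] [1.79877621e+02 1.65098235e-01 8.17331105e+01] 361.2512796878324 [-0.03163385  0.          0.          0.          0.        ] [[ 9.89912776e-01 -1.35345778e-01 -4.18833688e-02  4.81029050e+02]
 [-1.41677721e-01 -9.46387366e-01 -2.90307382e-01  2.85631010e+02]
 [-3.46012541e-04  2.93312927e-01 -9.56016426e-01  3.73314639e+02]
 [ 0.00000000e+00  0.00000000e+00  0.00000000e+00  1.00000000e+00]]
```

View pics/w1.png

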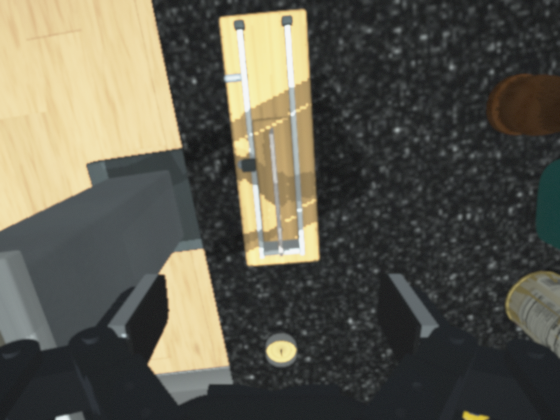

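Wrist view: the stand corners are at (221,16), (305,10), (319,261) and (247,266). The card's top edge runs from about (270,133) to (283,255), and the thumb plate is at rows 240–257, columns 260–303. The candle is at (281,349), clear of the stand.

Run:
```python
from h import *
d=np.load('w1.npy',allow_pickle=True).item()
c=plane(d,[(221,16),(305,10),(319,261),(247,266)],12);print(c.round(1),c.mean(0))
print([np.linalg.norm(c[i]-c[i-1]).round(1) for i in range(4)])
v=(c[0]+c[1]-c[2]-c[3]);print('yaw',np.degrees(np.arctan2(-v[0],v[1])))
print('card',plane(d,[(270,133),(282,254)],100).round(1))
print('plate top z57',plane(d,[(260,256),(303,253),(260,243),(303,240)],57).round(1))
print('candle',plane(d,[(281,349)],15).round(1))
g=cv2.resize(d['img'][110:275,215:330],None,fx=3.5,fy=3.5,interpolation=2);cv2.imwrite('pics/c2.png',g[:,:,::-1])
```

```text
[[444.9 365.2  12. ]
 [520.8 359.3  12. ]
 [507.1 111.9  12. ]
 [428.2 117.2  12. ]] [475.26595838 238.40338279  12.        ]
[np.float64(248.6), np.float64(76.1), np.float64(247.7), np.float64(79.1)]
yaw -3.5132778955040505
card [[475.6 262.8 100. ]
 [471.3 164.8 100. ]]
plate top z57 [[448.7 146.7  57. ]
 [489.7 144.   57. ]
 [450.8 159.9  57. ]
 [491.2 157.2  57. ]]
candle [[450.8   6.4  15. ]]
```

View pics/c2.png

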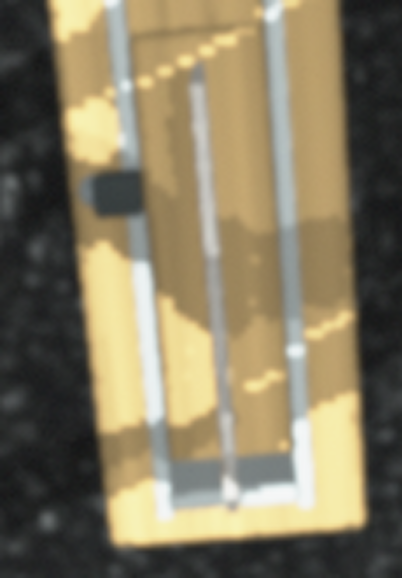

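```bash
python3 -m jog '0 0 0 0 0 -0.082 1; -0.5 0 0 0 0 0 1; -0.45 0 0 0 0 0 1; 0 0 0 0 0 0 1; 0 0 0 0 0 0 1' 40; python3 -c "
from h import *
s=sense();print(s['tool_pos'],s['tcp_rot'],s['finger_gap'])"
```

```text
time: 2.75
tool_pos: [464.2, 119.3, 404.7]
tcp_rot: [180.0, -0.0, 86.8]
ft_force: [0.0, 0.6, -0.6]
finger_gap: 0.1
grip_force: 0.0
[464.17603676 119.33300917 404.72753464] [ 1.79996512e+02 -2.98162167e-02  8.67717517e+01] 0.09439607965085703
```

```bash
python3 -m jog '-0.08 0.035 0.4 0 0 0 1; 0 0 0.5 0 0 0 1; 0 0 0.5 0 0 0 1; 0 0 0.49 0 0 0 1; 0 0 0 0 0 0 1'; python3 -m jog '0.1 0 0 0 0 0 1; 0.05 0 0 0 0 0 1; 0 0 0 0 0 0 1'
```

```text
time: 3.38
tool_pos: [464.6, 111.7, 211.6]
tcp_rot: [-179.5, 0.1, 86.9]
ft_force: [0.1, 0.4, 0.6]
finger_gap: 0.4
grip_force: 0.0
time: 3.75
tool_pos: [469.0, 126.8, 217.7]
tcp_rot: [179.8, -0.0, 86.9]
ft_force: [-0.1, -0.1, -0.1]
finger_gap: 0.1
grip_force: 0.0
```

Run:
```python
from h import *
d=snapshot('wrist');g=d['img'];cv2.imwrite('pics/w2.png',g[:,:,::-1])
```

```text
(no output)
```

View pics/w2.png

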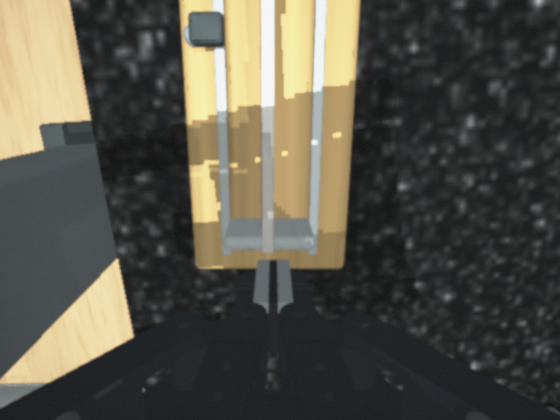

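The closed fingers (272,265) are lined up with the thumb plate (centre about 269,235), just outside its outer face. Now the push.

```bash
J="python3 -m jog"; python3 -m jog '0.08 0 0 0 0 0 1; 0.08 0 0 0 0 0 1; 0.08 0 0 0 0 0 1; 0.08 0 0 0 0 0 1; 0 0 0 0 0 0 1' | egrep 'tool_pos|force'; python3 -m jog '0.06 0 0 0 0 0 1; 0.06 0 0 0 0 0 1;0.05 0 0 0 0 0 1; 0 0 0 0 0 0 1' | egrep 'tool_pos|force'
```

```text
tool_pos: [469.7, 158.6, 215.6]
ft_force: [0.3, -0.1, -0.8]
grip_force: 0.0
tool_pos: [470.8, 175.3, 215.7]
ft_force: [-0.5, 0.8, 0.3]
grip_force: 0.0
```

```bash
python3 -m jog '0.05 0 0 0 0 0 1' | egrep 'tool_pos|force';python3 - <<'E'
from h import *
d=snapshot('wrist');g=d['img'];cv2.imwrite('pics/w3.png',g[:,:,::-1])
s=sense();print(s['tool_pos'],s['ft_force'],s['joint_efforts'])
E
```

```text
tool_pos: [471.1, 179.8, 215.7]
ft_force: [-0.4, -2.1, -0.3]
grip_force: 0.7
[471.12550217 180.34975211 215.76420449] [ 0.33341909  0.70752518 -0.35743031] [-4.42237565e-01 -4.68458140e+01 -4.40683544e+01 -1.57124101e-02
 -1.07509769e-01 -1.73827428e-01]
```

View pics/w3.png

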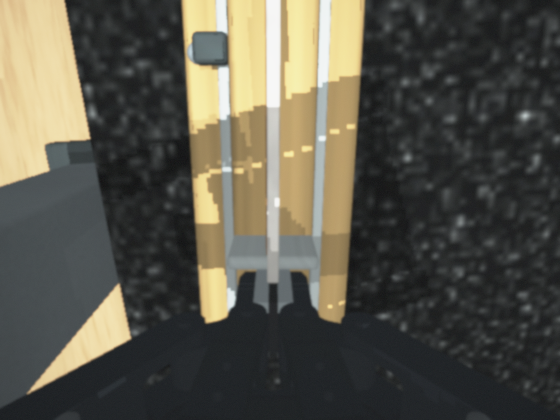

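In contact: the plate (274,250) has moved with the fingers along the base. I continue toward the catch.

```bash
for i in 1; do python3 -m jog '0.04 0 0 0 0 0 1' | egrep 'tool_pos|ft_f';python3 -m jog '0.04 0 0 0 0 0 1' | egrep 'tool_pos|ft_f';python3 -m jog '0.04 0 0 0 0 0 1' | egrep 'tool_pos|ft_f';python3 -m jog '0.04 0 0 0 0 0 1' | egrep 'tool_pos|ft_f'; python3 -m jog '0 0 0 0 0 0 1' | egrep 'tool_pos|ft_f'; done
```

```text
tool_pos: [471.4, 183.9, 215.8]
ft_force: [-0.4, -1.5, 0.1]
tool_pos: [471.6, 188.0, 215.7]
ft_force: [0.4, 0.2, 0.6]
tool_pos: [471.8, 191.4, 215.7]
ft_force: [-1.0, -20.0, 6.1]
tool_pos: [472.0, 192.8, 215.7]
ft_force: [-5.3, -39.4, 15.7]
tool_pos: [472.1, 192.6, 215.7]
ft_force: [-4.2, -28.2, 11.8]
```

```bash
python3 -m jog '-0.1 0 0 0 0 0 1;-0.3 0 0 0 0 0 1;0 0 -0.5 0 0 0 1;0 0 -0.5 0 0 0 -1;0 0 -0.5 0 0 0 -1' | egrep 'tool_pos|ft_f'; python3 -m jog '0 0 -0.4 0 0 0 -1; 0 0 0 0 0 0 -1;0 0 0 0 0 0 -1' | egrep 'tool_pos|ft_f';python3 - <<'E'
from h import *
d=snapshot('wrist');g=d['img'];cv2.imwrite('pics/w4.png',g[:,:,::-1]);np.save('w4.npy',d,allow_pickle=True)
E
```

```text
tool_pos: [469.5, 156.0, 367.3]
ft_force: [1.4, 0.1, 0.2]
tool_pos: [469.6, 156.1, 405.1]
ft_force: [-0.2, 0.7, 0.7]
```

View pics/w4.png

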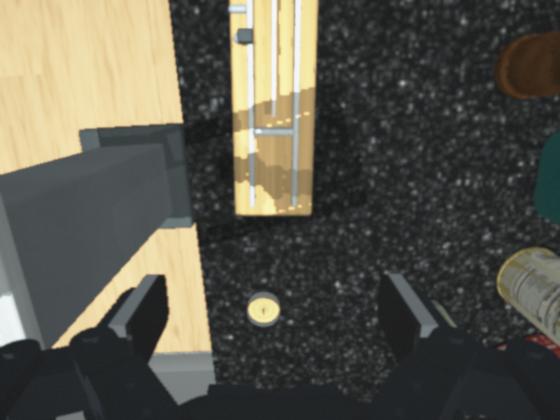

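Run:
```python
from h import *
d=np.load('w4.npy',allow_pickle=True).item();e=np.load('w1.npy',allow_pickle=True).item()
print('card end',plane(e,[(281.3,254.3)],100),plane(d,[(274,117)],100))
print('plate top',plane(e,[(263.6,253),(300,252)],57),plane(d,[(254,133),(298,133)],57))
print('stand near corners',plane(d,[(236,213),(312,216)],12), plane(e,[(247,266),(319,261)],12))
print('box',plane(e,[(248,164)],25),plane(d,[(245,36)],25),'mark',plane(e,[(232,77)],15),plane(d,[(237,9)],15))
```

```text
card end [[470.70196923 164.64232178 100.        ]] [[474.13894014 218.06441683 100.        ]]
plate top [[452.60612338 149.31883794  57.        ]
 [486.97642548 145.43962319  57.        ]] [[456.19909922 203.80536947  57.        ]
 [494.04830313 201.68892744  57.        ]]
stand near corners [[428.93259901 118.87982404  12.        ]
 [508.50425058 111.12287794  12.        ]] [[428.19045582 117.16367894  12.        ]
 [507.13290176 111.9274524   12.        ]]
box [[448.70640295 230.33549615  25.        ]] [[452.36281055 286.0853794   25.        ]] mark [[446.12647043 311.89023296  15.        ]] [[446.28429241 310.40915949  15.        ]]
```

The view shows the carriage at the far end: plate at (275,132), card near end at (274,117), stand edge at row 215. It has moved about 54 mm, to the hard stop. The candle (264,309) is undisturbed. Now to the cradle.

```bash
python3 -m jog '-0.52 0.056 0 0 0 0 -1;-0.52 0.056 0 0 0 0 -1;-0.52 0.056 0 0 0 0 -1;-0.52 0.056 0 0 0 0 -1;-0.52 0.056 0 0 0 0 -1' | egrep 'tool_pos|ft_f'; python3 -m jog '-0.52 0.056 0 0 0 0 -1;-0.52 0.056 0 0 0 0 -1; 0 0 0 0 0 -0.177 -1;0 0 0 0 0 -0.177 -1;0 0 0 0 0 0 -1' | egrep 'tool_|tcp|ft_f';python3 - <<'E'
from h import *
d=snapshot('wrist');g=d['img'];cv2.imwrite('pics/w5.png',g[:,:,::-1]);np.save('w5.npy',d,allow_pickle=True)
E
```

```text
tool_pos: [482.7, -106.7, 403.7]
ft_force: [0.4, 0.1, -0.6]
tool_pos: [488.3, -209.7, 403.7]
tcp_rot: [-179.9, -0.1, 108.0]
ft_force: [-0.6, 0.6, -0.3]
```

View pics/w5.png

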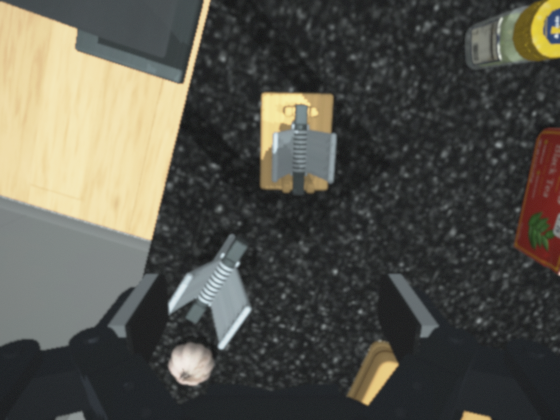

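The cradle foot is at (261–333, 93–191). The clip's barrel runs from lug (301,112) to lug (298,185), and the handle tops are at columns 272 and 336. The loose large clip is at (220,285), well clear.

Run:
```python
from h import *
d=np.load('w5.npy',allow_pickle=True).item()
c=plane(d,[(261,93),(333,94),(328,191),(260,190)],8);print('foot',c.round(1),c.mean(0),[np.linalg.norm(c[i]-c[i-1]).round(1) for i in range(4)])
b=plane(d,[(301,106),(298,193)],69);print('barrel top',b.round(1),b.mean(0).round(1),np.linalg.norm(b[0]-b[1]))
h=plane(d,[(273,131),(336,134),(335,181),(274,182)],105);print('handles',h.round(1),h.mean(0).round(1),[np.linalg.norm(h[i]-h[i-1]).round(1) for i in range(4)])
for v in(c[0]+c[1]-c[2]-c[3],b[0]-b[1],h[0]+h[1]-h[2]-h[3]):print(np.degrees(np.arctan2(-v[0],v[1])))
```

```text
foot [[ 451.5 -135.9    8. ]
 [ 517.8 -115.3    8. ]
 [ 546.7 -207.     8. ]
 [ 479.3 -227.8    8. ]] [ 498.83401016 -171.48457165    8.        ] [np.float64(96.0), np.float64(69.4), np.float64(96.2), np.float64(70.6)]
barrel top [[ 487.7 -136.1   69. ]
 [ 509.1 -205.4   69. ]] [ 498.4 -170.7   69. ] 72.52854327226689
handles [[ 471.5 -159.3  105. ]
 [ 515.8 -147.2  105. ]
 [ 527.4 -180.1  105. ]
 [ 483.8 -195.1  105. ]] [ 499.6 -170.4  105. ] [np.float64(37.8), np.float64(45.9), np.float64(34.9), np.float64(46.1)]
17.146775648635455
17.13460860357386
19.29187306410036
```

```bash
python3 -m jog '0.339 0.215 0 0 0 0.013 -1; 0 0 0.5 0 0 0 -1;0 0 0.4 0 0 0 -1;0 0 0.3 0 0 0 -1;0 0 0.2 0 0 0 -1' ; python3 -m jog '0 0 0.087 0 0 0 -1; 0 0 0 0 0 0 -1;0 0 0 0 0 0 -1'
python3 - <<'E'
from h import *
d=snapshot('wrist');g=d['img'];cv2.imwrite('pics/w6.png',g[:,:,::-1]);print(sense()['tool_pos'])
E
```

```text
time: 8.7
tool_pos: [497.7, -170.1, 263.1]
tcp_rot: [-179.9, -0.1, 107.0]
ft_force: [0.1, 0.3, -0.6]
finger_gap: 85.5
grip_force: 0.0
time: 9.07
tool_pos: [499.1, -171.0, 258.1]
tcp_rot: [179.9, 0.1, 107.2]
ft_force: [0.8, 0.3, -0.3]
finger_gap: 85.4
grip_force: 0.0
[ 499.09358771 -171.0237041   258.21302719]
```

View pics/w6.png

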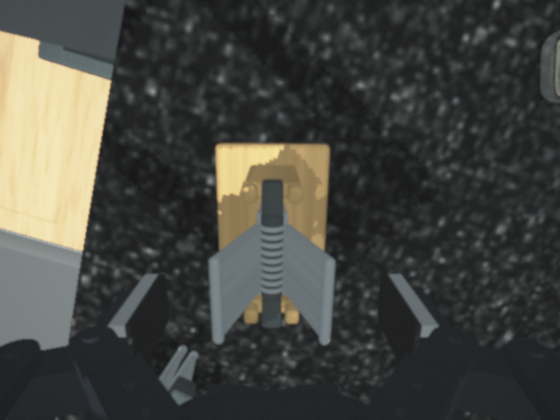

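The barrel (272,255) sits between the open pads (155 and 390, middle about 273), with the plates between them. Closing.

```bash
python3 -m jog '0 0 0.03 0 0 0 -1; 0 0 0 0 0 0 1;0 0 0 0 0 0 1;0 0 0 0 0 0 1;0 0 0 0 0 0 1' 30; python3 -m jog '0 0 0 0 0 0 1;0 0 0 0 0 0 1;0 0 0 0 0 0 1;0 0 0 0 0 0 1'
```

```text
time: 9.75
tool_pos: [499.1, -171.2, 255.4]
tcp_rot: [179.9, 0.1, 107.3]
ft_force: [-6.4, 0.3, 15.1]
finger_gap: 13.3
grip_force: 32.6
time: 10.25
tool_pos: [499.0, -171.2, 255.4]
tcp_rot: [179.9, 0.1, 107.3]
ft_force: [-2.2, 0.2, 8.5]
finger_gap: 13.6
grip_force: 32.0
```

```bash
python3 -m jog '0 0 -0.02 0 0 0 1;0 0 -0.1 0 0 0 1;0 0 -0.2 0 0 0 1;0 0 -0.3 0 0 0 1;0 0 -0.4 0 0 0 1' 45; python3 -m jog '0 0 -0.3 0 0 0 1;0 0 -0.2 0 0 0 1;0 0 0 0 0 0 1;0 0 0 0 0 0 1'
python3 - <<'E'
from h import *
d=snapshot('wrist');g=d['img'];np.save('w7.npy',d,allow_pickle=True);s=snapshot('scene')['img'];c=np.zeros((420,800,3),np.uint8)
c[:,:420]=g[:,70:490];a=cv2.resize(s[170:290,225:330],None,fx=3.5,fy=3.5,interpolation=2);c[:420,425:425+a.shape[1]]=a
cv2.imwrite('pics/w7.png',c[:,:,::-1])
E
```

```text
time: 10.88
tool_pos: [498.1, -170.6, 356.3]
tcp_rot: [-179.9, -0.1, 107.3]
ft_force: [0.9, -0.5, -0.2]
finger_gap: 13.0
grip_force: 48.3
time: 11.38
tool_pos: [498.3, -170.7, 404.5]
tcp_rot: [-179.9, -0.1, 107.3]
ft_force: [-0.8, 0.1, -1.4]
finger_gap: 13.0
grip_force: 48.3
```

View pics/w7.png

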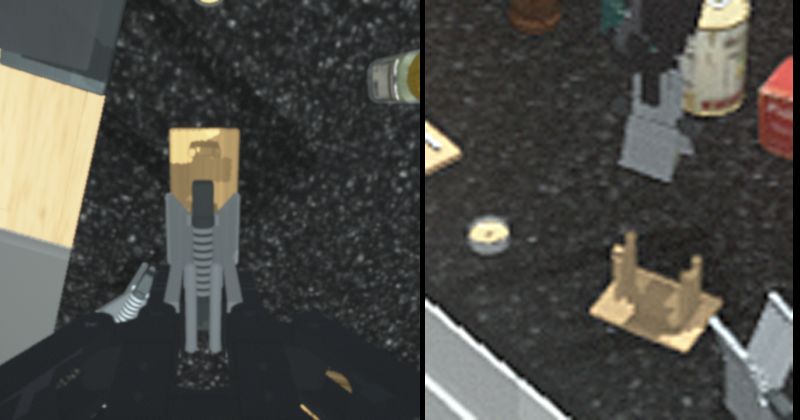

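The clip is held upright with the jaws wide open, and the cradle is empty. I carry it to just short of the card and measure the card again.

```bash
python3 -m jog '0.3 0.07 0 0 0 0 1;0.45 0.109 0 0 0 0 1;0.45 0.109 0 0 0 0 1;0.45 0.109 0 0 0 0 1;0.45 0.109 0 0 0 0 1' |egrep 'tool|gap'; python3 -m jog '0.45 0.109 0 0 0 0 1;0.45 0.109 0 0 0 0 1;0.4 0.1 0 0 0 0 1;0.21 0.05 0 0 0 0 1;0 0 0 0 0 0.172 1' | egrep 'tool|gap';  python3 -m jog '0 0 0 0 0 0.172 1;0 0 0 0 0 0 1;0 0 0 0 0 0 1;0 0 0 0 0 0 1'
python3 - <<'E'
from h import *
d=snapshot('wrist');g=d['img'];cv2.imwrite('pics/w8.png',g[:,:,::-1]);np.save('w8.npy',d,allow_pickle=True)
s=sense();from scipy.spatial.transform import Rotation as R
M=R.from_euler('xyz',s['tcp_rot'],degrees=True).as_matrix()
for p in([38,0,186.4],[38,0,196.4],[-38,0,191],[22,16,236],[22,-16,236]): print(p,proj(d,s['tool_pos']+M@np.array(p)))
for p in ([476.9,268.3,100],[474.1,218.3,100],[479.8,318.3,100]):print(proj(d,p))
E
```

```text
tool_pos: [484.0, 46.1, 404.7]
finger_gap: 13.2
tool_pos: [474.2, 201.4, 404.4]
finger_gap: 13.1
time: 13.22
tool_pos: [474.8, 199.7, 405.7]
tcp_rot: [-180.0, 0.0, 86.8]
ft_force: [-0.0, -0.2, -1.3]
finger_gap: 12.9
grip_force: 48.3
[38, 0, 186.4] [[272.05637326 185.46573054]]
[38, 0, 196.4] [[272.10943948 180.60882787]]
[-38, 0, 191] [[272.18308102 327.68900906]]
[22, 16, 236] [[299.70214587 193.0099554 ]]
[22, -16, 236] [[244.87133957 193.00839905]]
[[269.95447955 107.75891619]]
[[270.18712628 175.04317472]]
[[269.84737881  33.35966677]]
```

View pics/w8.png

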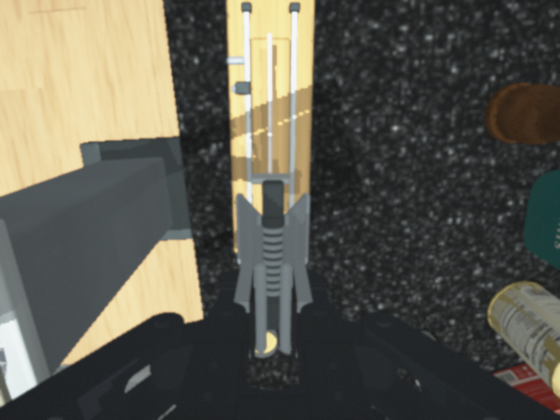

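The clip lug is at (273,181) as predicted, with the jaws symmetric (237 and 309). The card's top edge runs from (269,34) down to the plate near (271,175), and its predicted far end is (269.8,33.4). I measure its line precisely.

Run:
```python
from h import *
d=np.load('w8.npy',allow_pickle=True).item();g=d['img'].astype(int)
P=[]
for r in range(26,172,2):
    seg=g[r,258:284]; sat=seg.max(1)-seg.min(1); m=np.where(sat<45)[0]+258
    if r%8==2: print(r,m.tolist())
    if 2<=len(m)<=9: P.append((m.mean(),r))
P=np.array(P);X=plane(d,P,100);k=np.polyfit(X[:,1],X[:,0],1);print(k,np.degrees(np.arctan(-k[0])),np.std(X[:,0]-np.polyval(k,X[:,1])))
print('x at 268',np.polyval(k,268),'range',X[:,1].min(),X[:,1].max())
```

```text
26 []
34 [267, 268, 269, 270, 271]
42 [267, 268, 269, 270, 271]
50 [267, 268, 269, 270, 271, 272]
58 [267, 268, 269, 270, 271, 272]
66 [267, 268, 269, 270, 271, 272]
74 [267, 268, 269, 270, 271, 272]
82 [267, 268, 269, 270, 271, 272]
90 [267, 268, 269, 270, 271, 272]
98 [267, 268, 269, 270, 271, 272]
106 [267, 268, 269, 270, 271]
114 [267, 268, 269, 270, 271]
122 [267, 268, 269, 270, 271]
130 [267, 268, 269, 270, 271]
138 [267, 268, 269, 270, 271]
146 [267, 268, 269, 270, 271]
154 [267, 268, 269, 270, 271]
162 [267, 268, 269, 270, 271, 272]
170 [267, 268, 269, 270, 271, 272]
[6.15855225e-02 4.59876419e+02] -3.5241395936772575 0.1871631386204651
x at 268 476.38133892890835 range 222.2586937385581 317.9240012767743
```

```bash
python3 -m jog '0.35 -0.013 0 0 0 0.005 1;0.333 -0.013 0 0 0 0 1;0 0 0.3 0 0 0 1;0 0 0 0 0 0 1;0 0 0 0 0 0 1'
python3 - <<'E'
from h import *
print([sense()[k].round(2) for k in('tool_pos','tcp_rot')])
E
```

```text
time: 13.9
tool_pos: [476.6, 267.9, 376.7]
tcp_rot: [180.0, -0.0, 86.3]
ft_force: [0.1, -0.1, 0.1]
finger_gap: 12.9
grip_force: 48.3
[array([476.58, 267.88, 376.68]), array([179.99,  -0.  ,  86.34])]
```

```bash
python3 -m jog '0 0 0.2 0 0 0 1;0 0 0.2 0 0 0 1;0 0 0.1 0 0 0 1;0 0 0 0 0 0 1' |egrep 'tool|ft';python3 -m jog '0 0 0.08 0 0 0 1;0 0 0.05 0 0 0 1;0 0 0 0 0 0 1;0 0 0 0 0 0 1;0 0 0 0 0 0 1'
python3 - <<'E'
from h import *
print([sense()[k].round(2) for k in('tool_pos','tcp_rot')])
g=snapshot('wrist')['img'];s=snapshot('scene')['img'];c=np.zeros((420,800,3),np.uint8)
c[:,:380]=g[:,90:470];a=cv2.resize(s[120:225,160:263],None,fx=4,fy=4,interpolation=2);c[:a.shape[0],385:385+a.shape[1]]=a[:420]
cv2.imwrite('pics/w9.png',c[:,:,::-1])
E
```

```text
tool_pos: [476.0, 267.8, 324.3]
ft_force: [-0.3, -0.3, -0.4]
time: 15.02
tool_pos: [476.6, 268.2, 313.4]
tcp_rot: [180.0, -0.0, 86.3]
ft_force: [0.0, -0.9, 0.0]
finger_gap: 12.7
grip_force: 48.3
[array([476.57, 268.2 , 313.36]), array([ 1.7997e+02, -2.0000e-02,  8.6330e+01])]
```

View pics/w9.png

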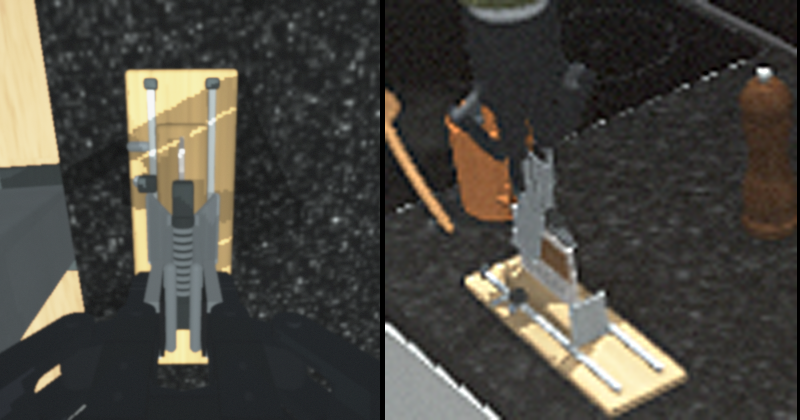

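The jaws (150 and 217 in the wrist crop) hang astride the card (181). Lateral forces are near zero, and the carriage is still at the far end. Handing in.

```bash
python3 -c "
from bench import *
print(hand_in())"
```

```text
the job is handed in; nothing more can be done
None
```

I pushed the carriage to its far-end stop, then took the smaller grey clip from its cradle. At hand-in the arm was holding it squeezed open astride the middle of the card's top edge, with no contact force showing and about 15 s on the clock. I saw the carriage at its end stop but could not check the click itself, and the push peaked at 39 N on the wrist sensor against the 40 N limit.

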